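# Unstack the washed tube racks into their colour docks

### The arm

A 6-joint arm with a two-finger parallel gripper is mounted at the origin on the work surface; the furniture and walls round the work are solid. World frame = base frame: x ahead of the robot, y to its left, z up, the work surface at z = 0. Lengths are in m, angles in rad, forces in N, time in s.
With the tool pointing down it reaches from about 0.275 to 0.875 m from the base axis. Payload 12.5 kg.
Tool frame: the origin (TCP) lies at the very end of the fingers, on their centre line; the grasp point (between the pads) lies 19 mm behind it; z points along the fingers, y is the line along which they close (so a half turn about z gives the same grasp; the last joint's range is limited). The gripper opens to 85 mm and grips with 20 to 120 N. Pads are 22 mm wide; open, the fingers measure 114 mm over their backs; the gripper's body (76 mm by 85 mm) begins 54 mm behind the grasp point. The pads swing forward as they close: fully open they stand 13 mm farther back than shut.
Start: joints at [1.044, 0.351, 1.652, -0, 1.139, -0.085], TCP at [0.235, 0.497, 0.231] pointing down, gripper open.
Joint ranges: [-2.75, 2.75], [-0.79, 2.1], [0.01, 2.65], [-1.57, 4.71], [0.07, 3.14], [-2.87, 2.87]. Speed limits (rad/s): [2.22, 2.22, 2.79, 3.14, 3.14, 3.14].

### API

Orientations are given as a 3x3 rotation matrix whose columns are the frame's x, y, z axes.
In Python, from bench import manip gives the robot as it stands. Calls block until the motion is done:
- manip.move_ptp(position, orientation): joint-space move of the TCP to a pose.
- manip.move_l(position, attitude=None, max_speed=0.15): straight line of the TCP; attitude=None keeps the orientation; max_speed is the mean speed in m/s.
- manip.move_j(angles): joint-space move.
- manip.set_gripper(opening, effort=None): opening from 0.0 (shut) to 1.0 (fully open); effort is the grip in N (None keeps the last); returns when the fingers have stopped.
- manip.dwell(seconds).
- manip.inverse_kinematics(position, orientation): joint angles nearest the present ones, or None.
- manip.grab_frame(name): name is "scene" or "side" or "wrist"; returns (picture, depth): 384x512x3 uint8, red, green, blue; 384x512 float32, m along the optical axis (not along the pixel's ray), 0 where there is no reading.
- manip.get_calibration(name): a dict with "camera_matrix" (3x3 intrinsics, pixels), "k1" (the pictures are not rectified: a ray, as slopes to the right and down, at radius r is drawn at 1 + k1 r^2 times it, then the intrinsics apply), "R" (3x3) and "t" (3): a world point X has camera coordinates R X + t. Camera axes: x right, y down, z forward; pixel columns grow to the right and rows downward; lengths in m; the calibration is good to about 2 mm. A picture is of the moment at which its call begins: read the wrist's pose just before it. get_calibration takes no time and is no camera call; for the wrist camera it gives the pose at the moment of the call.
A pose or a line that the arm cannot do raises manip.Unreachable and nothing moves.
- manip.sign_off(): hands the job in; it is judged then, once.
Trained networks look in the newest picture that a camera, given by its name, has taken for a name from the list of things; names that differ only in an ending like _2 or _b are one class to them, and where a whole thing is asked for, a point or a joint stands for the part that bears it (a point fixed in the world has none). Each returns a list of dicts, best first, with "confidence" (0 to 1); they miss things now and then, are a little off and sometimes report something else, mostly with a low value. They report only what shows in the picture. A call takes as long as a camera call.
- manip.look_for(camera, name): "at" ([x, y, z] in m, in world coordinates, good to about 4 mm: the middle of the surface that is visible of it).
Readings, each from a call of its own:
- manip.current_time(): time.
- manip.current_qpos(): joint angles.
- manip.current_joint_vel(): joint speeds.
- manip.current_joint_torque(): joint torques, N m.
- manip.current_ee_pos(): TCP position.
- manip.current_tcp_rot(): TCP orientation.
- manip.current_force(): force on the tool from outside, world axes, zero at the start.
- manip.current_ft_torque(): the same for the moment, N m.
- manip.current_grip_width(): opening from 0.0 (shut) to 1.0 (fully open).
- manip.current_grip_force(): force on a finger pad.
Only numpy, scipy, OpenCV 4.12 (cv2) and the standard library are available. Lean on these libraries where they do the work, as an engineer would, in place of code of your own. Each camera call takes 0.05 s, during which the arm holds its last target. There are 200 camera calls.

### The job

The four washed tube racks have dried, stacked crosswise two on two: take the stack apart and stand each rack upright in the raised dock of its own colour, well centred and flat on the floor between the rails, whichever way round. Let none of the racks fall over, and leave the two bottles standing where they are.

Things in the scene. Friction and masses are not known exactly. Their poses are not given: they have to be found in the camera images.
- rack_red_centre (a point): Loose tube rack, all bright red; 21 mm thick (x), 120 mm long (y), 73 mm high (z), about 60 g; pinch it across the 21 mm. Point: its centre, 36.5 mm above its underside; z up. Starts on edge in the crossed stack: one of the two upper racks, parallel, 88 mm apart, lying across both lower ones.
- rack_blue_centre (a point): Loose tube rack, grey with blue inserts showing along its top edge; 21 mm thick (x), 120 mm long (y), 73 mm high (z), about 60 g; pinch it across the 21 mm. Point: its centre, 36.5 mm above its underside; z up. Starts on edge in the crossed stack: one of the two upper racks, parallel, 88 mm apart, lying across both lower ones.
- rack_yellow_centre (a point): Loose tube rack, grey with yellow inserts showing along its top edge; 21 mm thick (x), 120 mm long (y), 73 mm high (z), about 60 g; pinch it across the 21 mm. Point: its centre, 36.5 mm above its underside; z up. Starts on edge in the crossed stack: one of the two lower racks, parallel, 88 mm apart, on a round grey mat 3 mm thick, under the ends of the upper two.
- rack_cream_centre (a point): Loose tube rack, all pale cream (ivory); 21 mm thick (x), 120 mm long (y), 73 mm high (z), about 60 g; pinch it across the 21 mm. Point: its centre, 36.5 mm above its underside; z up. Starts on edge in the crossed stack: one of the two lower racks, parallel, 88 mm apart, on a round grey mat 3 mm thick, under the ends of the upper two.
- dock_red_floor (a point): Dock for the red rack: a fixed stand carrying a red plastic channel 132 mm long (y), 52 mm wide (x), with black strips across its floor. Point: middle of the floor, 165 mm above the bench; z up. Side rails 5 mm thick, 42 mm apart inside, rise 8 mm above the floor; the ends are open. Docks stand in a row about 120 mm apart, so carry racks above those already parked.
- dock_blue_floor (a point): Dock for the blue rack: a fixed stand carrying a blue plastic channel 132 mm long (y), 52 mm wide (x), with black strips across its floor. Point: middle of the floor, 165 mm above the bench; z up. Side rails 5 mm thick, 42 mm apart inside, rise 8 mm above the floor; the ends are open. Docks stand in a row about 120 mm apart, so carry racks above those already parked.
- dock_yellow_floor (a point): Dock for the yellow rack: a fixed stand carrying a yellow plastic channel 132 mm long (y), 52 mm wide (x), with black strips across its floor. Point: middle of the floor, 165 mm above the bench; z up. Side rails 5 mm thick, 42 mm apart inside, rise 8 mm above the floor; the ends are open. Docks stand in a row about 120 mm apart, so carry racks above those already parked.
- dock_cream_floor (a point): Dock for the cream rack: a fixed stand carrying a pale cream (ivory) plastic channel 132 mm long (y), 52 mm wide (x), with black strips across its floor. Point: middle of the floor, 165 mm above the bench; z up. Side rails 5 mm thick, 42 mm apart inside, rise 8 mm above the floor; the ends are open. Docks stand in a row about 120 mm apart, so carry racks above those already parked.
- bottle_dye: Bystander: clear bottle with black cap and red band, 40 mm across, 85 mm high, standing loose on the bench; origin at the centre of its underside.
- bottle_calib: Bystander: clear bottle with red cap and violet band, 34 mm across, 68 mm high, standing loose on the bench; origin at the centre of its underside.

How it is judged:
By the outcome, as a careful person would: the job done as asked, in the order asked, and still so for the second after the job is handed in, with the robot touching nothing.
It also fails if it takes over 128 s, if anything falls off the work surface, if the arm or the gripper's body presses on something with over 40 N, if the wrist force passes 120 N, or if a joint passes its speed limit or range.

## Working session

There is one attempt and no reset: what is moved stays moved. The work goes in short steps, each a Python script; the robot and the scene stay as the last script left them, time stands still between calls to the robot, and variables do not carry over. Pictures are saved under pics/ and viewed, at most 14 in all, crops included, and the job is handed in when it is done.

```bash
mkdir -p pics; python3 - <<'E'
from bench import manip
import cv2,numpy as np
ims=[]
for c in ("scene","side"):
    p,d=manip.grab_frame(c); np.savez(f"{c}0.npz",p=p,d=d); cv2.imwrite(f"pics/{c}0.png",p[:,:,::-1])
    K=manip.get_calibration(c); print(c,np.round(K["camera_matrix"],1).tolist(),K["k1"],np.round(-K["R"].T@K["t"],3))
    for n in ["rack_red_centre","rack_blue_centre","rack_yellow_centre","rack_cream_centre","dock_red_floor","dock_blue_floor","dock_yellow_floor","dock_cream_floor","bottle_dye","bottle_calib"]:
        print(n,[(np.round(r["at"],3).tolist(),round(r["confidence"],2)) for r in manip.look_for(c,n)[:2]])
print(manip.current_time(), manip.current_tcp_rot().round(3).tolist())
E
```

```text
scene [[403.7, 0.0, 261.6], [0.0, 403.7, 188.1], [0.0, 0.0, 1.0]] -0.12043180804128654 [-0.084 -0.474  0.897]
rack_red_centre [([0.433, 0.179, 0.12], 0.59)]
rack_blue_centre [([0.452, 0.263, 0.12], 0.63)]
rack_yellow_centre [([0.391, 0.204, 0.044], 0.54)]
rack_cream_centre []
dock_red_floor [([0.562, 0.008, 0.164], 0.93)]
dock_blue_floor []
dock_yellow_floor [([0.557, -0.224, 0.165], 0.69)]
dock_cream_floor [([0.544, -0.353, 0.163], 0.97)]
bottle_dye [([0.393, 0.204, 0.045], 0.6)]
bottle_calib [([0.582, 0.374, 0.056], 0.6)]
side [[410.6, 0.0, 252.2], [0.0, 410.6, 194.3], [0.0, 0.0, 1.0]] 0.04984063955721608 [0.53  0.981 0.606]
rack_red_centre [([0.437, 0.197, 0.125], 0.85)]
rack_blue_centre [([0.463, 0.279, 0.119], 0.66)]
rack_yellow_centre [([0.421, 0.297, 0.039], 0.9)]
rack_cream_centre [([0.504, 0.269, 0.034], 0.66)]
dock_red_floor [([0.548, 0.017, 0.133], 0.88), ([0.584, 0.393, 0.04], 0.34)]
dock_blue_floor [([0.551, -0.101, 0.165], 0.74)]
dock_yellow_floor [([0.564, -0.217, 0.165], 0.84)]
dock_cream_floor [([0.551, -0.347, 0.163], 0.66)]
bottle_dye [([0.588, 0.133, 0.045], 0.79)]
bottle_calib [([0.586, 0.392, 0.044], 0.64), ([0.589, 0.133, 0.049], 0.26)]
1.1 [[-0.904, 0.428, -0.0], [0.428, 0.904, -0.0], [0.0, -0.0, -1.0]]
```

View pics/scene0.png

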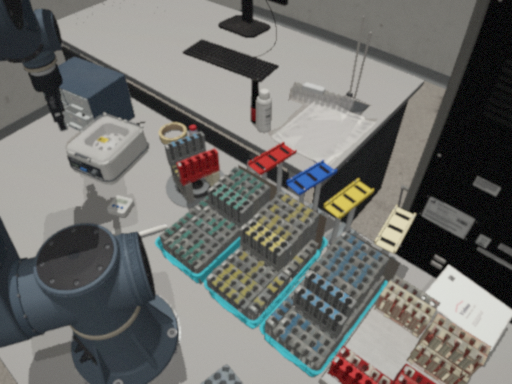

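View pics/side0.png

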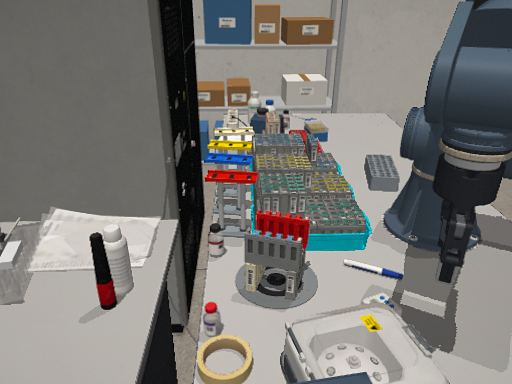

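The scene view shows the stack at about (195,165), with red and blue on top, and the docks in a row at (272,158), (312,178), (350,198) and (396,228). In the side view the stack is at (278,255), the dye bottle at (216,240) and the calib bottle at (210,320). Next I'll get poses from the depth.

```bash
cat > h.py <<'E'
from bench import manip
import cv2,numpy as np
def cloud(p,d,c):
    K=c["camera_matrix"]; h,w=d.shape; v,u=np.mgrid[:h,:w]
    px=np.stack([u,v],-1).reshape(-1,1,2).astype(float)
    n=cv2.undistortPoints(px,K,np.array([c["k1"],0,0,0,0])).reshape(-1,2)
    z=d.reshape(-1); P=np.c_[n*z[:,None],z]; X=(P-c["t"])@c["R"]
    return X.reshape(h,w,3), d>0
def grab(cam):
    c=manip.get_calibration(cam); p,d=manip.grab_frame(cam); X,ok=cloud(p,d,c); return p,X,ok
def rect(pts):
    (cx,cy),(a,b),t=cv2.minAreaRect(pts[:,:2].astype(np.float32)*1000)
    if a<b: a,b,t=b,a,t+90
    return round(cx/1000,4),round(cy/1000,4),round(a),round(b),round((t+90)%180-90,1)  # long-axis angle
def colours(p):
    hsv=cv2.cvtColor(p,cv2.COLOR_RGB2HSV); H,S,V=[hsv[...,i].astype(int) for i in range(3)]
    return dict(red=((H<8)|(H>172))&(S>140)&(V>70),blue=(H>100)&(H<125)&(S>130)&(V>60),
      yellow=(H>20)&(H<33)&(S>130)&(V>80),cream=(H>12)&(H<35)&(S>15)&(S<100)&(V>150))
def box(X,ok,lo,hi): return ok&np.all((X>lo)&(X<hi),-1)
E
python3 - <<'E'
from h import *
for c in ("scene","side"):
    f=np.load(c+"0.npz"); p=f["p"]; X,ok=cloud(p,f["d"],manip.get_calibration(c)); C=colours(p)
    for k in C:
        m=C[k]&box(X,ok,[.4,-.45,.155],[.7,.1,.18]); print(c,"dock",k,m.sum(),rect(X[m]) if m.sum()>20 else "",X[m][:,2].mean().round(4) if m.sum() else "")
    S=box(X,ok,[.33,.1,.02],[.57,.36,.2])
    for k,m in dict(C,all=ok).items():
      for z0,z1 in ((.14,.16),(.06,.085)):
        q=m&S&(X[...,2]>z0)&(X[...,2]<z1)
        if q.sum()>15: print(c,"rack",k,z0,q.sum(),rect(X[q]),X[q].mean(0).round(4))
E
```

```text
scene dock red 599 (0.5499, 0.0129, 128, 54, -8.4) 0.1656
scene dock blue 690 (0.5598, -0.1097, 131, 53, -12.0) 0.1656
scene dock yellow 788 (0.5585, -0.2217, 132, 52, -9.1) 0.166
scene dock cream 882 (0.5426, -0.2843, 192, 134, -85.0) 0.1661
scene rack red 0.14 190 (0.4332, 0.184, 115, 26, -20.0) [0.4341 0.1835 0.1457]
scene rack red 0.06 51 (0.4221, 0.1965, 111, 86, -70.0) [0.4263 0.1812 0.08  ]
scene rack all 0.14 435 (0.4479, 0.2252, 119, 114, -17.5) [0.4461 0.2244 0.146 ]
scene rack all 0.06 339 (0.4256, 0.1743, 208, 126, 66.2) [0.4101 0.1802 0.0745]
side dock red 551 (0.5549, 0.0168, 132, 57, -9.1) 0.1669
side dock blue 436 (0.5635, -0.1057, 132, 59, -10.3) 0.167
side dock yellow 356 (0.5612, -0.2172, 130, 58, -9.3) 0.1669
side dock cream 288 (0.5465, -0.3055, 148, 131, -84.0) 0.167
side rack red 0.14 327 (0.4487, 0.2169, 118, 92, -21.3) [0.4387 0.1918 0.146 ]
side rack blue 0.14 39 (0.4652, 0.2705, 76, 21, -21.5) [0.4641 0.2706 0.1489]
side rack cream 0.06 54 (0.4055, 0.2153, 239, 88, 43.9) [0.5065 0.2654 0.0695]
side rack all 0.14 774 (0.451, 0.2287, 118, 113, -18.1) [0.4523 0.2375 0.1461]
side rack all 0.06 474 (0.3987, 0.2151, 251, 102, 42.6) [0.4365 0.2429 0.0741]
```

```bash
cat >> h.py <<'E'
def R(a):  # tool down, closing axis (y) at angle a deg
    a=np.radians(a); y=np.array([np.cos(a),np.sin(a),0]); z=np.array([0,0,-1.]); return np.c_[np.cross(y,z),y,z]
E
python3 - <<'E'
from h import *
for i,(pos,a) in enumerate([((.42,.22,.36),70),((.50,-.05,.40),80),((.50,-.29,.40),80)]):
    manip.move_ptp(np.array(pos),R(a)); c=manip.get_calibration("wrist")
    p,d=manip.grab_frame("wrist"); np.savez(f"w{i}.npz",p=p,d=d,**c); cv2.imwrite(f"pics/w{i}.png",p[:,:,::-1])
    print((-c["R"].T@c["t"]).round(3), c["R"][2].round(2), manip.current_time(), manip.current_qpos().round(2))
cv2.imwrite("pics/w12.png",np.vstack([cv2.imread(f"pics/w{i}.png")[::1] for i in (1,2)])[:, :][::, ::][:768:2,::2])
E
```

```text
[0.345 0.249 0.503] [ 0.29 -0.11 -0.95] 2.4917 [ 0.39  0.1   1.65  0.    1.39 -0.84]
[ 0.421 -0.034  0.543] [ 0.31 -0.05 -0.95] 3.6417 [-0.19  0.14  1.51  0.    1.49 -1.59]
[ 0.422 -0.274  0.544] [ 0.31 -0.05 -0.95] 4.6417 [-0.6   0.29  1.32  0.    1.53 -2.  ]
```

View pics/w0.png

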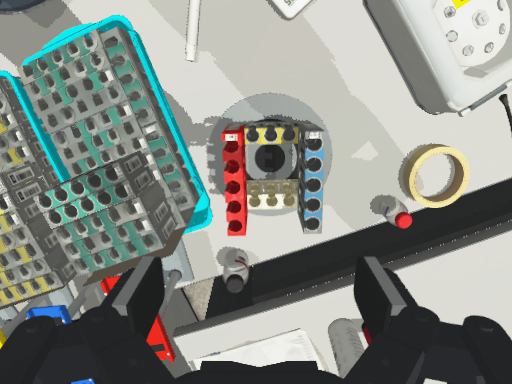

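View pics/w12.png

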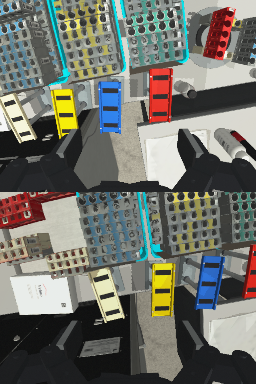

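The wrist view shows red at (234,185), blue at (312,182), yellow near the robot at (270,135) and cream on the far side at (270,195). All four docks are visible in the other two views, and the cream dock is turned differently from the rest. Next I'll measure them.

```bash
python3 - <<'E'
from h import *
def big(m):
    n,l,s,_=cv2.connectedComponentsWithStats(m.astype(np.uint8)); return l==1+s[1:,4].argmax() if n>1 else m
for i in range(3):
    f=np.load(f"w{i}.npz"); p=f["p"]; X,ok=cloud(p,f["d"],f); C=colours(p)
    if i:
      for k,y in dict(red=.015,blue=-.108,yellow=-.22,cream=-.35).items():
        # all points at floor/rail level around the dock
        m=big(box(X,ok,[.45,y-.055,.158],[.66,y+.055,.18])); 
        if m.sum()>200: print(i,"dock",k,m.sum(),rect(X[m]),np.percentile(X[m][:,2],[5,50,95]).round(4))
    else:
      T=box(X,ok,[.33,.1,.138],[.57,.36,.16])
      n,l,s,_=cv2.connectedComponentsWithStats(T.astype(np.uint8))
      for j in range(1,n):
        if s[j,4]>150: q=X[l==j]; print("upper",s[j,4],rect(q),np.percentile(q[:,2],[5,50,95]).round(4))
      T=box(X,ok,[.38,.15,.06],[.53,.30,.085])
      n,l,s,_=cv2.connectedComponentsWithStats(T.astype(np.uint8))
      for j in range(1,n):
        if s[j,4]>150: q=X[l==j]; print("lower",s[j,4],rect(q),np.percentile(q[:,2],[5,50,95]).round(4))
E
```

```text
upper 1487 (0.4642, 0.2688, 118, 22, -18.5) [0.1403 0.1498 0.1514]
upper 1431 (0.4364, 0.1855, 118, 21, -18.4) [0.1408 0.1498 0.1513]
lower 597 (0.4097, 0.2413, 68, 32, 70.8) [0.0636 0.0772 0.0794]
lower 649 (0.4871, 0.2152, 70, 33, 67.4) [0.0623 0.0765 0.0785]
1 dock red 4826 (0.5538, 0.0152, 132, 53, -8.6) [0.1647 0.1662 0.174 ]
1 dock blue 4492 (0.5624, -0.1076, 133, 52, -11.4) [0.1648 0.1663 0.1741]
1 dock yellow 3745 (0.5608, -0.2196, 130, 54, -8.6) [0.1649 0.1664 0.1741]
1 dock cream 3801 (0.5504, -0.3519, 133, 55, 5.1) [0.1648 0.1666 0.1741]
2 dock red 2146 (0.5527, 0.0067, 132, 40, -6.9) [0.1643 0.1665 0.1741]
2 dock blue 4807 (0.5631, -0.1078, 133, 53, -11.7) [0.1648 0.1664 0.1741]
2 dock yellow 4749 (0.5618, -0.2196, 132, 53, -8.1) [0.1648 0.1663 0.174 ]
2 dock cream 4618 (0.5508, -0.3525, 131, 53, 5.0) [0.1648 0.1663 0.1741]
```

```bash
cat >> h.py <<'E'
DOCK=dict(red=(.5538,.0152,-8.6),blue=(.5628,-.1077,-11.5),yellow=(.5615,-.2196,-8.4),cream=(.5507,-.3523,5.0))
OP=.6; ZC=.33; DZ=.028
def shift(x,y,ang,s): return x,y
def pick(x,y,a,zb):
    """rack centre x,y, closing angle a, underside zb"""
    manip.set_gripper(OP,30)
    manip.move_ptp(np.array([x,y,zb+.125]),R(a))
    manip.move_l(np.array([x,y,zb+DZ]),max_speed=.08)
    manip.set_gripper(0.,30); print("w",manip.current_grip_width(),"f",manip.current_grip_force())
    manip.move_l(np.array([x,y,zb+DZ+.02]),max_speed=.05)
    manip.move_l(np.array([x,y,ZC]),max_speed=.2)
    print("lifted w",manip.current_grip_width(),manip.current_time())
def place(k,flip=False):
    x,y,l=DOCK[k]; a=l+90-(180 if flip else 0)
    manip.move_ptp(np.array([x,y,ZC]),R(a)); print("F",manip.current_force().round(1))
    manip.move_l(np.array([x,y,.165+DZ+.012]),max_speed=.15)
    for dz in np.arange(.006,-.0031,-.001):
        manip.move_l(np.array([x,y,.1655+DZ+dz]),max_speed=.03); F=manip.current_force()
        if F[2]>3: break
    print("down dz",dz,F.round(1))
    manip.set_gripper(OP,30); manip.dwell(.2)
    manip.move_l(np.array([x,y,ZC]),max_speed=.15); print("t",manip.current_time())
E
sed -i '/^def shift/d' h.py
python3 - <<'E'
from h import *
pick(.4364,.1855,71.5,.076); place("red")
E
```

```text
w 0.24584551325412174 f 32.881441712379456
lifted w 0.24090026393549388 10.4167
F [ 0.   0.8 -0.4]
down dz -0.001 [-3.9  0.2  7.6]
t 15.9917
```

```bash
cat >> h.py <<'E'
def tops(lo,hi,zmin,zmax,name=None):
    p,X,ok=grab("wrist")
    if name: cv2.imwrite(f"pics/{name}.png",p[:,:,::-1])
    n,l,s,_=cv2.connectedComponentsWithStats(box(X,ok,[*lo,zmin],[*hi,zmax]).astype(np.uint8))
    r=[(rect(X[l==j]),int(s[j,4]),np.percentile(X[l==j][:,2],[50,95]).round(4).tolist()) for j in range(1,n) if s[j,4]>150]
    for q in r: print(*q)
    return r
E
python3 - <<'E'
from h import *
manip.move_ptp(np.array([.50,-.0,.40]),R(80)); tops((.45,-.06),(.66,.08),.215,.25,"red1")
manip.move_ptp(np.array([.42,.22,.36]),R(70)); tops((.33,.1),(.57,.36),.138,.16,"st1")
E
python3 -c "
import cv2,numpy as np
cv2.imwrite('pics/a1.png',np.hstack([cv2.imread('pics/red1.png'),cv2.imread('pics/st1.png')])[:, :][::1,::1]) if 0 else cv2.imwrite('pics/a1.png',cv2.resize(np.hstack([cv2.imread('pics/red1.png'),cv2.imread('pics/st1.png')]),(800,300)))"
```

```text
(0.5529, 0.0158, 121, 21, -8.7) 2322 [0.2383, 0.2402]
(0.4644, 0.269, 118, 22, -18.5) 1475 [0.1498, 0.1514]
```

View pics/a1.png

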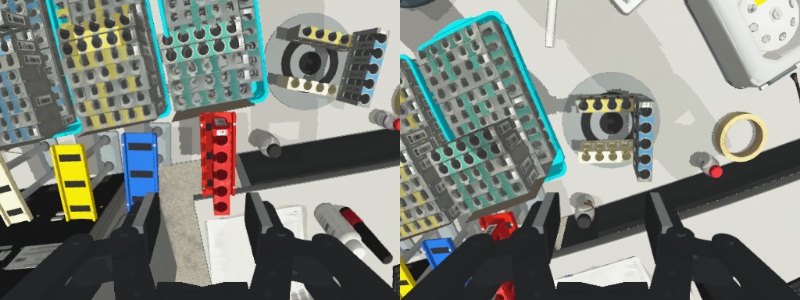

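Red is parked at (218,165), centred within 1 mm. The rest of the stack at (615,135) hasn't moved. Blue is next, and then I'll remeasure the lower pair.

```bash
python3 - <<'E'
from h import *
pick(.4644,.269,71.5,.076); place("blue")
manip.move_ptp(np.array([.50,-.12,.40]),R(80)); tops((.45,-.17),(.66,-.05),.215,.25,"blue1")
manip.move_ptp(np.array([.42,.22,.36]),R(70)); tops((.33,.1),(.57,.36),.062,.085,"st2")
print(manip.current_time())
E
```

```text
w 0.24147771711448635 f 32.785146832466125
lifted w 0.24378391738559602 21.8833
F [-0.4  1.2 -0.5]
down dz -0.001 [-3.   1.1  6.8]
t 28.0667
(0.5617, -0.1073, 121, 22, -11.5) 2341 [0.2382, 0.2402]
(0.3961, 0.1082, 132, 16, -0.0) 1170 [0.0775, 0.0801]
(0.4084, 0.2407, 118, 22, 71.7) 1015 [0.077, 0.0787]
(0.4909, 0.2132, 118, 22, 71.3) 1077 [0.0765, 0.0783]
29.9583
```

View pics/st2.png

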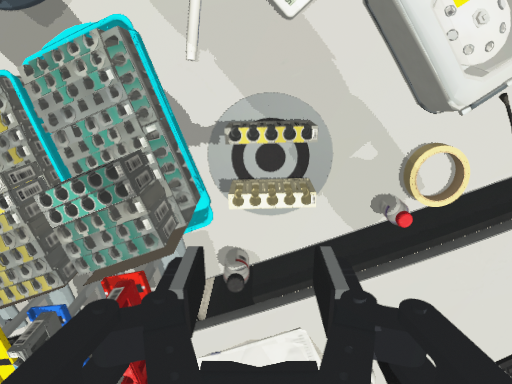

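Both lower racks are standing, yellow at (270,132) and cream at (272,194), and the bottles haven't moved.

```bash
python3 - <<'E'
from h import *
pick(.4084,.2407,-18.5,.003); place("yellow",True)
manip.move_ptp(np.array([.4909,.2132,.30]),R(-18.5))
pick(.4909,.2132,-18.5,.003); place("cream",True)
manip.move_ptp(np.array([.50,-.29,.40]),R(80)); tops((.45,-.45),(.66,-.17),.215,.25,"fin")
manip.move_ptp(np.array([.42,.10,.42]),R(70))
p,d=manip.grab_frame("side"); q,d=manip.grab_frame("scene")
cv2.imwrite("pics/fin2.png",np.hstack([cv2.imread("pics/fin.png")[:,:400],p[80:,100:500,::-1] if 0 else p[:,100:500,::-1]]))
for n in ("bottle_dye","bottle_calib"): print([(np.round(r["at"],3).tolist(),round(r["confidence"],2)) for r in manip.look_for("side",n)[:1]])
print(manip.current_time())
E
```

```text
w 0.24232849057206035 f 31.688098311424255
lifted w 0.24176008602282742 35.4083
F [-0.  -0.5 -0.2]
down dz -0.001 [-2.9  1.6  5.9]
t 41.9083
w 0.24388080986026908 f 34.18920278549194
lifted w 0.24451554175592896 48.2833
F [ 0.4  0.6 -1.3]
down dz -0.001 [-2.   1.7  6.4]
t 55.0583
(0.5578, -0.2187, 112, 22, -8.4) 2027 [0.238, 0.2401]
(0.5501, -0.3514, 119, 21, 4.9) 2466 [0.2372, 0.2401]
[([0.588, 0.131, 0.046], 0.94)]
[([0.585, 0.393, 0.041], 0.96)]
59.2
```

View pics/fin2.png

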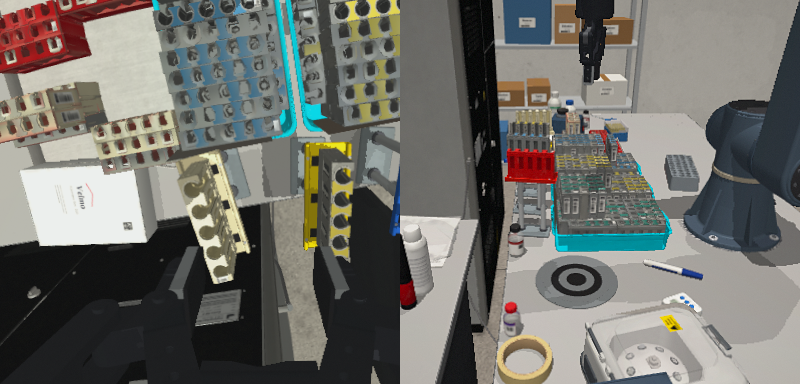

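Cream at (208,220) and yellow at (335,200) stand level in their docks. A finger hides the end of yellow, which explains its 112 mm reading. The mat is empty and both bottles are where they started.

```bash
python3 -c "
from bench import manip
print(manip.sign_off())"
```

```text
the job is handed in; nothing more can be done
None
```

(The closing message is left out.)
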